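# Screw the wrapping press down on freshly glued chocolate bars

### The arm

A 7-joint arm with a two-finger parallel gripper is mounted at the origin on a cart in front of the work surface, level with it; the furniture and walls round the work are solid. World frame = base frame: x ahead of the robot, y to its left, z up, the work surface at z = 0. Lengths are in m, angles in rad, forces in N, time in s.
With the tool pointing down it reaches from about 0.4 to 0.75 m from the base axis. Payload 19.5 kg.
Tool frame: the origin (TCP) lies on the mounting face of the last link; the fingertips stand 173 mm ahead of it and the grasp point (between the pads) lies 155 mm ahead of it (ctrl.grip_depth is the distance from the TCP to the grasp point, in m); z points along the fingers, x is the direction in which the jaws open and shut, and the axes are right-handed (so a half turn about z gives the same grasp; the last joint's range is limited). The gripper opens to 85 mm and grips with 20 to 120 N. Pads are 22 mm wide; open, the fingers measure 114 mm over their backs; the gripper's body (76 mm by 85 mm) begins 54 mm behind the grasp point. The pads swing forward as they close: fully open they stand 13 mm farther back than shut.
Start: joints at [1.301, 0.707, -0.028, 1.485, 0.022, 0.951, -0.075], TCP at [0.13, -0.56, 0.405] pointing down, gripper open.
Joint ranges: [-2.71, 2.71], [-0.32, 2.16], [-1.57, 1.52], [0, 2.45], [-1.46, 4.6], [0, 2.02], [-2.83, 2.83]. Speed limits (rad/s): [1.89, 1.89, 2.57, 2.57, 3.01, 3.01, 3.01].

### API

Orientations are given as a 3x3 rotation matrix whose columns are the frame's x, y, z axes.
In Python, from station import ctrl gives the robot as it stands.
- The arm moves only by the shell command python3 -m crank 'ROWS' [FORCE]. ROWS is JSON, a list of rows, each an object with "grip": the opening, from 0 (shut) to 1 (fully open); "translation": the shift along the tool's x, y, z in m, a list of three; "delta_rot": the turn, a rotation vector about the tool's x, y, z in degrees, a list of three. In form: [{"grip": grip, "translation": [dx, dy, dz], "delta_rot": [ax, ay, az]}, ...]. A call has 1 to 12 rows; each row is the pose to reach, as a shift and turn from the pose commanded when the call began, along the tool's axes at that moment; what a row does not reach only later rows make up. A row lasts 1/10 s, in which the tool goes at most 50 mm and 8.59 degrees, less where a joint would pass 70% of its speed; a pose out of reach is approached as far as the arm can. A call with a gripper value outside its range is refused whole. The fingers move at their own pace and stop on an object; FORCE is the grip in N (left out, the last holds). Time passes only in rows, so rows that repeat a pose let the fingers close. It gives the time, the measured TCP pose, the force and the opening at its end, in the units of the state.
- ctrl.get_obs(): the state, without advancing time (a new reading comes with each control period).
- ctrl.read_camera(name): name is "scene" or "side" or "wrist"; returns a dict with "pixels" (420x560x3 uint8, red, green, blue), "K" (3x3 intrinsics, pixels), "rvec" (rotation vector, rad) and "tvec" (3), from world to camera coordinates, as OpenCV has them. Camera axes: x right, y down, z forward; pixel columns grow to the right and rows downward; lengths in m; the calibration is good to about 2 mm. The wrist camera is an equidistant fisheye: a pixel r from the principal point sees the ray r / f radians off the axis. A picture is of the moment at which its call begins. There is no depth.
- ctrl.job_done(): hands the job in, once; it reports no verdict.
The state is a dict: "time": time; "joint_positions": joint angles; "qd": joint speeds; "joint_torque": joint torques, N m; "eef_pos": TCP position; "eef_rot": TCP orientation; "wrist_force": force on the tool from outside, world axes, zero at the start; "moment": the same for the moment, N m; "finger_gap": finger opening in m.
Only numpy, scipy, OpenCV 4.12 (cv2) and the standard library are available. Lean on these libraries where they do the work, as an engineer would, in place of code of your own. Each camera call takes 0.05 s, during which the arm holds its last target. There are 200 camera calls.

### The job

The paper wrappers of the three bars in the small screw press have just been glued and must dry pressed flat. Fit the loose crank fully home on the square end of the press screw, feeling for the fit and never forcing it, wind it clockwise until you feel the pressure board bite on the bars, then give it about a quarter turn more, so that they are held firmly but not crushed. Leave the crank on the screw and the bars where they lie, and do not disturb the cup and the hand stamp beside the press.

Things in the scene. Friction and masses are not known exactly. Their poses are not given: they have to be found in the camera images.
- crank_hub (a point): Loose steel crank, 0.27 kg, lying mouth down as it is used: square hub 30x30x42 mm; this point is its centre, 21 mm above its underside. x points along the arm to the handle, z up. In the underside a 16 mm square socket 28 mm deep. The arm leaves the hub along +x, 16 mm wide, 9 mm high, at the bottom. Lift it by the hub, fingers on its two plain sides (along y).
- crank_handle (a point): Middle of the crank's upright wooden grip, 60 mm along x from the hub's centre and 39 mm above the hub's underside; round, 20 mm across, from 12 to 68 mm above the underside; it spins freely on its pin, so the hand need not turn while the crank goes round. Round the crank stand a cutter with raised handle (100 mm or more to its left, 260 mm high) and a box with open lid (right and behind, 230 mm high): carry it above them.
- press_shoulder (a point): On the axis of the press screw, 236 mm above the counter: the shoulder on which the home hub rests, z up. The 14 mm square end stands 26 mm up from here, tip edges eased; axes are the press frame's, so the square's angle is NOT told: it may stand at any angle. Lowered at the wrong angle the hub rides on its tip; turned by up to 90 degrees under light pressure it drops (angle play 8 degrees each way).
- press: Two-column screw press, fixed: base 186x164 mm, columns 128 mm apart in y, crosshead top at 222 mm, nuts to 231 mm. Clockwise from above lowers the wooden board 20 mm a turn, about 2 to 2.5 turns to the bars. Running free the handle takes 9 N; as the sprung board bites, the drag steps up by 3 N (60 N on the bars), then 2.6 N more a quarter turn (10 N/mm). It stays put when let go.
- bar_top: Uppermost of three wrapped chocolate bars, 74x150x11 mm each, lying on one another on the press bed under the wooden pressure board (bed 24 mm, top of the pile 57 mm above the counter); origin at the centre of its underside, y along its length, which runs from front to back in the press.
- bar_mid: The middle one of the three bars in the press, under the uppermost; same size and origin.
- cup: Bystander: white tasting cup, 60 mm across, 52 mm high, right of the press towards the front; origin at its underside.
- stamp: Bystander: wooden hand stamp, 24x42x60 mm, standing at the front of the counter left of the press; origin at its underside.

How it is judged:
By the outcome, as a careful person would: the job done as asked, in the order asked, and still so for the second after the job is handed in, with the robot touching nothing.
It also fails if it takes over 72 s, if anything falls off the work surface, if the arm or the gripper's body presses on something with over 40 N, if the wrist force passes 120 N, or if a joint passes its speed limit or range.

## Working session

There is one attempt and no reset: what is moved stays moved. The work goes in short steps, Python scripts to look and compute and a shell command to move; the robot and the scene stay as the last step left them, time stands still between calls to the robot, and variables do not carry over. Pictures are saved under pics/ and viewed, about 8 in all and at most 12, crops included, and the job is handed in when it is done.

```bash
ls; mkdir -p pics
python3 - <<'E'
from station import ctrl
import cv2
o=ctrl.get_obs();print({k:(v if not hasattr(v,'round') else v.round(3)) for k,v in o.items()})
for n in("scene","side","wrist"):
    c=ctrl.read_camera(n);cv2.imwrite(f"pics/{n}0.png",c["pixels"][:,:,::-1]);print(n,c["K"],c["rvec"],c["tvec"])
E
```

```text
pics
{'time': 0.0, 'joint_positions': array([ 1.301,  0.707, -0.028,  1.485,  0.022,  0.951, -0.075]), 'qd': array([ 0.   , -0.   , -0.001,  0.   , -0.001,  0.001,  0.   ]), 'joint_torque': array([ 4.0000e-03, -8.8319e+01,  1.2360e+00, -2.3616e+01,  1.7000e-02,
        7.0000e-03,  0.0000e+00]), 'eef_pos': array([ 0.13 , -0.56 ,  0.404]), 'eef_rot': array([[ 0.226, -0.974, -0.   ],
       [-0.974, -0.226,  0.001],
       [-0.001, -0.   , -1.   ]]), 'wrist_force': array([ 0.169, -0.296, -0.044]), 'moment': array([-0.03 ,  0.012, -0.03 ]), 'finger_gap': 0.08525038889414414}
scene [[525.44564988   0.         276.60184217]
 [  0.         525.44564988 204.33575756]
 [  0.           0.           1.        ]] [ 1.05897443 -2.4952567   0.91829332] [0.34522772 0.33487742 1.49504431]
side [[392.232474     0.         282.62847778]
 [  0.         392.232474   207.55352905]
 [  0.           0.           1.        ]] [ 1.92866702e+00 -1.79194382e-02 -9.45497626e-04] [-0.47937388  0.17037547  1.07031115]
wrist [[325.1922621    0.         283.09599168]
 [  0.         325.1922621  207.10540554]
 [  0.           0.           1.        ]] [-2.28685115  1.81586214  0.24935314] [-0.57477075 -0.03499411  0.37965152]
```

View pics/scene0.png

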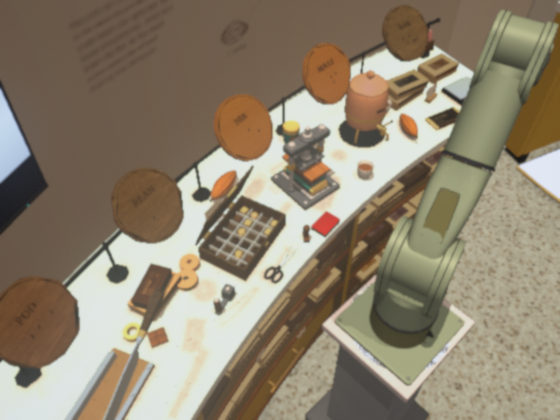

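View pics/side0.png

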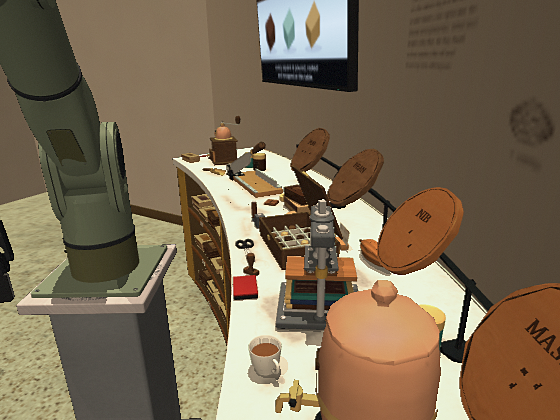

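The scene view shows the press near (305,165), the cup at (365,170) and a small dark object, probably the crank, at (225,298). I'll enlarge these.

Run:
```python
import cv2,numpy as np
a=cv2.imread("pics/scene0.png")
r=lambda x0,y0,w,h,W,H:cv2.resize(a[y0:y0+h,x0:x0+w],(W,H),interpolation=cv2.INTER_CUBIC)
cv2.imwrite("pics/crop1.png",np.hstack([r(190,270,66,60*66//66,400,364),r(260,115,80,73,400,364)]))
```

```text
(no output)
```

View pics/crop1.png

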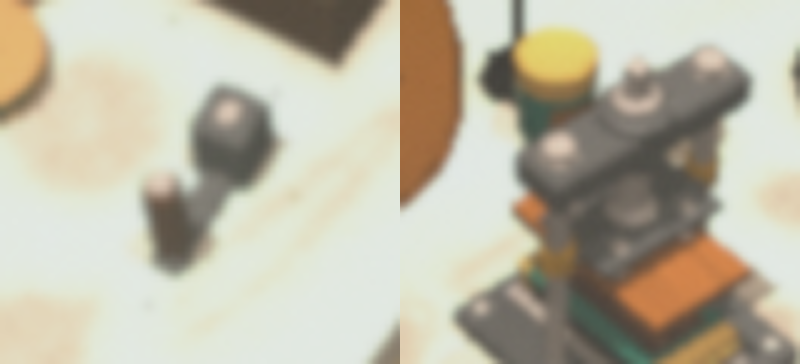

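The crop shows the hub top at about (227.6,288.1), the handle top at (216.7,300.0), the screw tip at (307.4,127.4) and the nuts at (292,144) and (322.4,127.4).

```bash
cat > h.py <<'E'
import numpy as np,cv2
from station import ctrl
def ray(c,uv,fish=False):
    R=cv2.Rodrigues(np.array(c["rvec"],float))[0];K=c["K"]
    x=(uv[0]-K[0,2])/K[0,0];y=(uv[1]-K[1,2])/K[1,1]
    if fish:
        r=np.hypot(x,y);d=np.array([np.sin(r)*x/max(r,1e-9),np.sin(r)*y/max(r,1e-9),np.cos(r)])
    else: d=np.array([x,y,1.])
    return -R.T@np.array(c["tvec"]),R.T@d
def onz(c,uv,z,fish=False):
    o,d=ray(c,uv,fish);return o+d*(z-o[2])/d[2]
def proj(c,P,fish=False):
    R=cv2.Rodrigues(np.array(c["rvec"],float))[0];K=c["K"]
    p=R@np.array(P,float)+np.array(c["tvec"])
    if fish:
        t=np.arctan2(np.hypot(p[0],p[1]),p[2]);n=np.hypot(p[0],p[1]);x,y=p[0]/n*t,p[1]/n*t
    else:x,y=p[0]/p[2],p[1]/p[2]
    return np.array([K[0,0]*x+K[0,2],K[1,1]*y+K[1,2]])
def snap(n,f):
    c=ctrl.read_camera(n);cv2.imwrite(f"pics/{f}.png",c["pixels"][:,:,::-1]);return c
E
python3 - <<'E'
from h import *
np.set_printoptions(precision=4,suppress=True)
c=ctrl.read_camera("scene")
for n,uv,z in[("hub",(227.6,288.1),.042),("han",(216.7,300),.068),("tip",(307.4,127.4),.262),("coll",(307.4,133),.236),("nutA",(292,144),.231),("nutB",(322.4,127.4),.231)]:
    print(n,onz(c,uv,z))
c=ctrl.read_camera("side");print(proj(c,onz(ctrl.read_camera("scene"),(307.4,127.4),.262)))
a=cv2.imread("pics/side0.png")
cv2.imwrite("pics/crop2.png",cv2.resize(a[185:285,270:370],(600,600),interpolation=cv2.INTER_CUBIC))
w=ctrl.read_camera("wrist");
print(-cv2.Rodrigues(w["rvec"])[0].T@w["tvec"],cv2.Rodrigues(w["rvec"])[0].T[:,2], ctrl.get_obs()["eef_pos"])
E
```

```text
hub [0.4011 0.29   0.042 ]
han [0.3793 0.3458 0.068 ]
tip [ 0.5572 -0.193   0.262 ]
coll [ 0.5586 -0.1959  0.236 ]
nutA [ 0.5604 -0.1288  0.231 ]
nutB [ 0.5473 -0.254   0.231 ]
[320.5782 200.3958]
[ 0.1964 -0.5451  0.3745] [-0.2609 -0.0596 -0.9635] [ 0.1299 -0.5601  0.4046]
```

View pics/crop2.png

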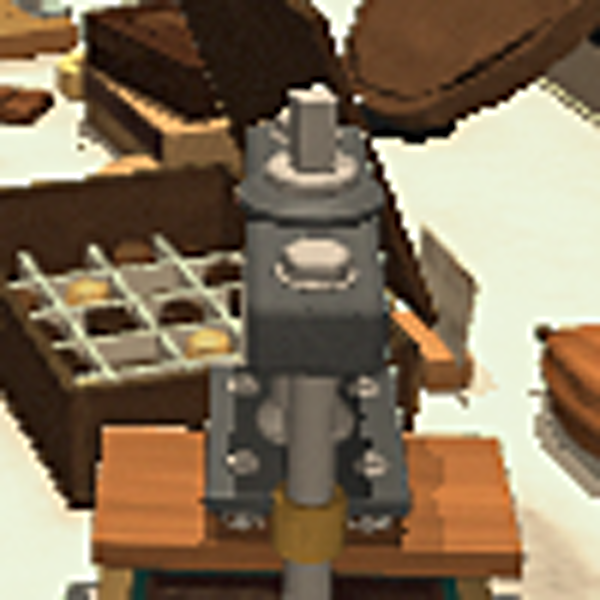

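The side crop shows the square end at about (322,201), which agrees with the scene estimate to within about 4 mm. I'll move over the press for a close look.

```bash
T='{"grip":1,"translation":[-0.267,-0.442,-0.056],"delta_rot":[0,0,0]}'; python3 -m crank '[{"grip":1,"translation":[-0.267,-0.442,-0.056],"delta_rot":[0,0,0]},{"grip":1,"translation":[-0.267,-0.442,-0.056],"delta_rot":[0,0,0]},{"grip":1,"translation":[-0.267,-0.442,-0.056],"delta_rot":[0,0,0]},{"grip":1,"translation":[-0.267,-0.442,-0.056],"delta_rot":[0,0,0]},{"grip":1,"translation":[-0.267,-0.442,-0.056],"delta_rot":[0,0,0]},{"grip":1,"translation":[-0.267,-0.442,-0.056],"delta_rot":[0,0,0]},{"grip":1,"translation":[-0.267,-0.442,-0.056],"delta_rot":[0,0,0]},{"grip":1,"translation":[-0.267,-0.442,-0.056],"delta_rot":[0,0,0]},{"grip":1,"translation":[-0.267,-0.442,-0.056],"delta_rot":[0,0,0]},{"grip":1,"translation":[-0.267,-0.442,-0.056],"delta_rot":[0,0,0]},{"grip":1,"translation":[-0.267,-0.442,-0.056],"delta_rot":[0,0,0]},{"grip":1,"translation":[-0.267,-0.442,-0.056],"delta_rot":[0,0,0]}]'
python3 - <<'E'
from h import *
c=snap("wrist","w1");p=proj(c,(.558,-.195,.262),True);print(p,ctrl.get_obs()["eef_pos"])
a=cv2.imread("pics/w1.png");x,y=(p-50).astype(int).clip(0);print(x,y)
cr=cv2.resize(a[y:y+100,x:x+100],(420,420),interpolation=cv2.INTER_CUBIC)
cv2.imwrite("pics/w1b.png",np.hstack([cv2.resize(a,(380,285)),np.zeros((285,0,3),np.uint8)]) if cr.shape[0]!=420 else np.hstack([np.vstack([cv2.resize(a,(380,285)),np.zeros((135,380,3),np.uint8)]),cr]))
E
```

```text
time: 1.55
eef_pos: [0.5018, -0.1977, 0.4606]
eef_rot: [[0.23, -0.973, 0.001], [-0.973, -0.23, 0.001], [-0.001, -0.001, -1.0]]
wrist_force: [-1.5, 0.3, -0.4]
finger_gap: 0.0856
[302.59192871 144.2366846 ] [ 0.50058133 -0.19944082  0.46052023]
252 94
```

View pics/w1b.png

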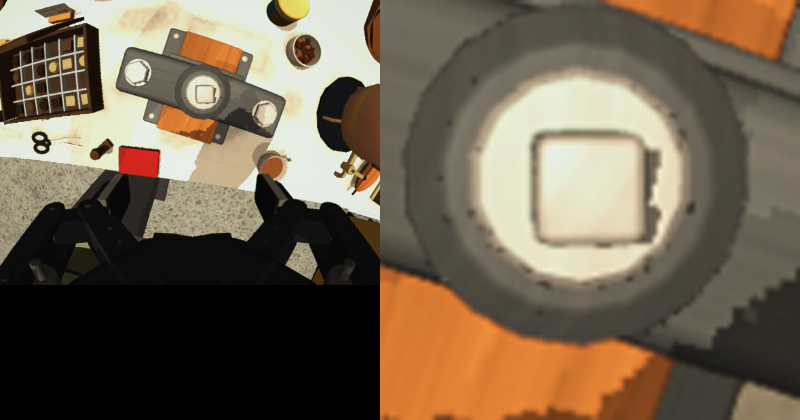

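The wrist view shows the screw end square-on, centred at about (301.5,138.5), with its edges nearly along the image axes.

Run:
```python
from h import *
np.set_printoptions(precision=4,suppress=True)
c=snap("wrist","w2")
f=lambda p:(252+(p[0]-380)/4.2,94+p[1]/4.2)
P=[onz(c,f(p),.262,True) for p in[(534,130),(646,133),(644,244),(535,241)]]
for p in P:print(p)
print("c",np.mean(P,0),[np.degrees(np.arctan2(*(P[(i+1)%4]-P[i])[1::-1])) for i in range(4)],[np.linalg.norm(P[(i+1)%4]-P[i]) for i in range(4)])
print("shoulder circle",onz(c,f((580,180)),.236,True))
print("nuts",onz(c,(202,107.6),.231,True),onz(c,(389,165),.231,True))
o=ctrl.get_obs();print(o["eef_pos"],o["joint_positions"])
# delta to above crank
R=np.array(o["eef_rot"]);print(R.T@(np.array([.401,.29,.40])-o["eef_pos"]))
```

```text
[ 0.5647 -0.1877  0.262 ]
[ 0.5676 -0.2011  0.262 ]
[ 0.5541 -0.2042  0.262 ]
[ 0.5513 -0.191   0.262 ]
c [ 0.5594 -0.196   0.262 ] [np.float64(-77.79656044034871), np.float64(-167.10072292916826), np.float64(101.98618925361548), np.float64(13.833327831404132)] [np.float64(0.01372487016898774), np.float64(0.013793030914392379), np.float64(0.013501485288238673), np.float64(0.013746381431880042)]
shoulder circle [ 0.5589 -0.1962  0.236 ]
nuts [ 0.5637 -0.1336  0.231 ] [ 0.5558 -0.2564  0.231 ]
[ 0.4999 -0.2005  0.4606] [ 0.3026  0.5898  0.036   1.5255 -0.0229  1.0272 -0.9986]
[-0.5001 -0.0145  0.0605]
```

Square angle is about 12.6° mod 90 in the world, centred at (0.559,−0.196). Next, over the crank.

```bash
python3 -m crank '[{"grip":1,"translation":[-0.5,-0.0145,0],"delta_rot":[0,0,-98]},{"grip":1,"translation":[-0.5,-0.0145,0],"delta_rot":[0,0,-98]},{"grip":1,"translation":[-0.5,-0.0145,0],"delta_rot":[0,0,-98]},{"grip":1,"translation":[-0.5,-0.0145,0],"delta_rot":[0,0,-98]},{"grip":1,"translation":[-0.5,-0.0145,0],"delta_rot":[0,0,-98]},{"grip":1,"translation":[-0.5,-0.0145,0],"delta_rot":[0,0,-98]},{"grip":1,"translation":[-0.5,-0.0145,0],"delta_rot":[0,0,-98]},{"grip":1,"translation":[-0.5,-0.0145,0],"delta_rot":[0,0,-98]},{"grip":1,"translation":[-0.5,-0.0145,0],"delta_rot":[0,0,-98]},{"grip":1,"translation":[-0.5,-0.0145,0],"delta_rot":[0,0,-98]},{"grip":1,"translation":[-0.5,-0.0145,0],"delta_rot":[0,0,-98]},{"grip":1,"translation":[-0.5,-0.0145,0],"delta_rot":[0,0,-98]}]'
python3 -m crank '[{"grip":1,"translation":[0,0,0.06],"delta_rot":[0,0,0]},{"grip":1,"translation":[0,0,0.06],"delta_rot":[0,0,0]},{"grip":1,"translation":[0,0,0.06],"delta_rot":[0,0,0]}]'
python3 - <<'E'
from h import *
c=snap("wrist","w3");p=proj(c,(.401,.29,.042),True);print(p,proj(c,(.379,.346,.068),True),ctrl.get_obs()["joint_positions"])
a=cv2.imread("pics/w3.png");x,y=(p-50).astype(int).clip(0);print(x,y)
cr=cv2.resize(a[y:y+100,x:x+100],(420,420),interpolation=cv2.INTER_CUBIC)
cv2.imwrite("pics/w3b.png",np.hstack([np.vstack([cv2.resize(a,(380,285)),np.zeros((135,380,3),np.uint8)]),cr]))
E
```

```text
time: 2.85
eef_pos: [0.4013, 0.29, 0.4605]
eef_rot: [[0.931, 0.365, -0.0], [0.365, -0.931, -0.0], [-0.0, 0.0, -1.0]]
wrist_force: [0.7, -1.0, 0.5]
finger_gap: 0.0851
time: 3.15
eef_pos: [0.4017, 0.2894, 0.4003]
eef_rot: [[0.934, 0.358, -0.002], [0.358, -0.934, -0.002], [-0.002, 0.001, -1.0]]
wrist_force: [0.4, -0.5, 1.2]
finger_gap: 0.0856
[283.02750598 183.7610982 ] [282.46918765 125.55765432] [-0.44781575  0.6165223  -0.42478653  1.76582319  0.32884227  0.83035835
 -0.66134564]
233 133
```

View pics/w3b.png

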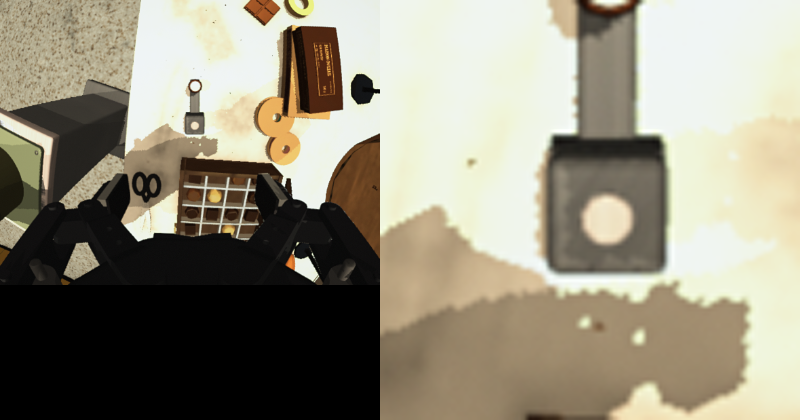

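The hub's top dot is at (287,185) and the handle top at (287.4,126.8), 4 px right of the prediction. The jaws have clear space around the hub.

Run:
```python
from h import *
np.set_printoptions(precision=4,suppress=True)
c=ctrl.read_camera("wrist");h=onz(c,(287.05,184.9),.042,True);g=onz(c,(287.4,126.8),.068,True)
d=g-h;f=lambda p:onz(c,(233+(p[0]-380)/4.2,133+p[1]/4.2),.042,True)
q=[f(p) for p in[(549,150),(665,150),(667,270),(548,270)]];print("top corners",np.mean(q,0))
print(h,g,np.hypot(d[0],d[1]),np.degrees(np.arctan2(d[1],d[0])))
print([np.degrees(np.arctan2(*(b-a)[1::-1])) for a,b in zip(q,q[1:]+q[:1])])
o=ctrl.get_obs();R=np.array(o["eef_rot"]);print(o["eef_pos"],np.degrees(np.arctan2(R[1,0],R[0,0])),"tool delta",R.T@(np.array([h[0],h[1],.026+.155])-o["eef_pos"]))
```

```text
top corners [0.4054 0.2929 0.042 ]
[0.406  0.2911 0.042 ] [0.3843 0.3474 0.068 ] 0.06040912151981332 111.13454649420613
[np.float64(21.077833692307976), np.float64(-67.3408179320978), np.float64(-158.96403567646732), np.float64(110.17013508239712)]
[0.4017 0.29   0.4021] 20.997411681390904 tool delta [0.0042 0.0006 0.2211]
```

```bash
python3 -m crank '[{"grip":1,"translation":[0.0042,0.0006,0.04],"delta_rot":[0,0,0]},{"grip":1,"translation":[0.0042,0.0006,0.09],"delta_rot":[0,0,0]},{"grip":1,"translation":[0.0042,0.0006,0.14],"delta_rot":[0,0,0]},{"grip":1,"translation":[0.0042,0.0006,0.18],"delta_rot":[0,0,0]},{"grip":1,"translation":[0.0042,0.0006,0.205],"delta_rot":[0,0,0]},{"grip":1,"translation":[0.0042,0.0006,0.22],"delta_rot":[0,0,0]},{"grip":0.5,"translation":[0.0042,0.0006,0.22],"delta_rot":[0,0,0]},{"grip":0.2,"translation":[0.0042,0.0006,0.22],"delta_rot":[0,0,0]},{"grip":0,"translation":[0.0042,0.0006,0.22],"delta_rot":[0,0,0]},{"grip":0,"translation":[0.0042,0.0006,0.22],"delta_rot":[0,0,0]},{"grip":0,"translation":[0.0042,0.0006,0.22],"delta_rot":[0,0,0]},{"grip":0,"translation":[0.0042,0.0006,0.22],"delta_rot":[0,0,0]}]' 60
```

```text
time: 4.45
eef_pos: [0.4058, 0.2912, 0.182]
eef_rot: [[0.933, 0.359, 0.002], [0.359, -0.933, 0.001], [0.002, -0.0, -1.0]]
wrist_force: [-1.0, -2.3, 16.6]
finger_gap: 0.0291
```

```bash
python3 -m crank '[{"grip":0,"translation":[0,0,-0.01],"delta_rot":[0,0,0]},{"grip":0,"translation":[0,0,-0.04],"delta_rot":[0,0,0]},{"grip":0,"translation":[0,0,-0.09],"delta_rot":[0,0,0]},{"grip":0,"translation":[0,0,-0.14],"delta_rot":[0,0,0]},{"grip":0,"translation":[0,0,-0.19],"delta_rot":[0,0,0]},{"grip":0,"translation":[0,0,-0.24],"delta_rot":[0,0,0]},{"grip":0,"translation":[0,0,-0.285],"delta_rot":[0,0,0]},{"grip":0,"translation":[0,0,-0.285],"delta_rot":[0,0,0]},{"grip":0,"translation":[0,0,-0.285],"delta_rot":[0,0,0]}]'
python3 - <<'E'
from h import *
c=snap("wrist","w4");o=ctrl.get_obs();print(o["eef_pos"],o["wrist_force"],o["moment"],o["joint_positions"])
R=np.array(o["eef_rot"])
for y in (0,-.06):
  P=o["eef_pos"]+R@np.array([0,y,.155-(.016 if y==0 else .042)]);print(proj(c,P,True))
a=cv2.imread("pics/w4.png");cv2.imwrite("pics/w4b.png",cv2.resize(a[60:300,160:400],(600,600),interpolation=cv2.INTER_CUBIC))
E
```

```text
time: 5.35
eef_pos: [0.4052, 0.2906, 0.4665]
eef_rot: [[0.933, 0.359, 0.001], [0.359, -0.933, 0.0], [0.001, 0.0, -1.0]]
wrist_force: [-0.9, -0.4, -3.5]
finger_gap: 0.0292
[0.40522136 0.29067152 0.4655083 ] [-0.43901006 -0.4601012  -2.80489677] [-0.06556979 -0.01022851 -0.03397806] [-0.40990112  0.54766849 -0.48402159  1.64359581  0.28804619  1.02269282
 -0.6177847 ]
[281.57868523 297.86819031]
[281.12245183 147.6373694 ]
```

View pics/w4b.png

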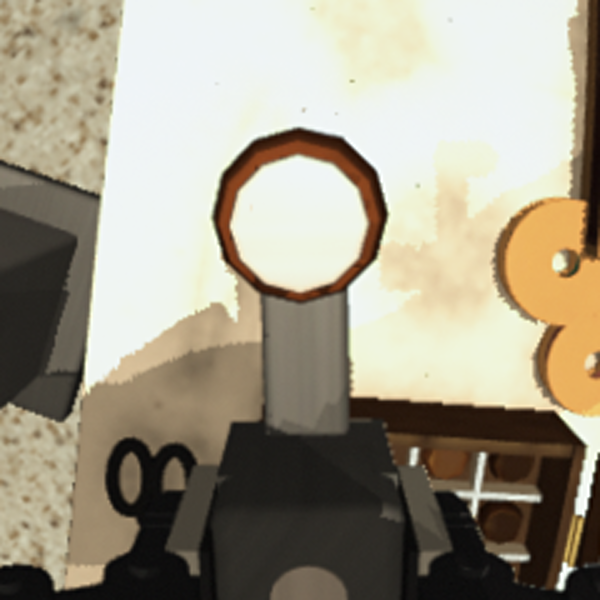

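The crank is held straight: hub dot at about (283.6,301) and handle at (280,149), within 1 mm and 1° of expected. I'll carry it over the press.

```bash
python3 -m crank '[{"grip":0,"translation":[-0.0012,0.02,0],"delta_rot":[0,0,0]},{"grip":0,"translation":[-0.0037,0.06,0],"delta_rot":[0,0,1]},{"grip":0,"translation":[-0.0067,0.11,0],"delta_rot":[0,0,2]},{"grip":0,"translation":[-0.01,0.16,0],"delta_rot":[0,0,3]},{"grip":0,"translation":[-0.013,0.21,0],"delta_rot":[0,0,4]},{"grip":0,"translation":[-0.016,0.26,0],"delta_rot":[0,0,5]},{"grip":0,"translation":[-0.019,0.31,0],"delta_rot":[0,0,6]},{"grip":0,"translation":[-0.022,0.36,0],"delta_rot":[0,0,7]},{"grip":0,"translation":[-0.025,0.41,0],"delta_rot":[0,0,8]},{"grip":0,"translation":[-0.028,0.455,0],"delta_rot":[0,0,8.5]},{"grip":0,"translation":[-0.03,0.49,0],"delta_rot":[0,0,8.5]},{"grip":0,"translation":[-0.031,0.5092,0],"delta_rot":[0,0,8.5]}]' 
python3 -m crank '[{"grip":0,"translation":[0,0,0.003],"delta_rot":[0,0,0]},{"grip":0,"translation":[0,0,0.006],"delta_rot":[0,0,0]},{"grip":0,"translation":[0,0,0.01],"delta_rot":[0,0,0]},{"grip":0,"translation":[0,0,0.01],"delta_rot":[0,0,0]}]'
python3 - <<'E'
from h import *
c=snap("side","s1");o=ctrl.get_obs();print(o["eef_pos"],o["wrist_force"])
R=np.array(o["eef_rot"]);print(np.degrees(np.arctan2(R[1,0],R[0,0])))
a=cv2.imread("pics/s1.png");cv2.imwrite("pics/s1b.png",cv2.resize(a[140:240,270:370],(600,600),interpolation=cv2.INTER_CUBIC))
E
```

```text
time: 6.6
eef_pos: [0.5595, -0.1984, 0.4637]
eef_rot: [[0.977, 0.215, -0.003], [0.215, -0.977, 0.0], [-0.003, -0.001, -1.0]]
wrist_force: [-0.2, 1.4, -3.0]
finger_gap: 0.0294
time: 7.0
eef_pos: [0.5594, -0.1945, 0.455]
eef_rot: [[0.976, 0.218, -0.001], [0.218, -0.976, 0.001], [-0.001, -0.001, -1.0]]
wrist_force: [-0.6, 0.6, -2.3]
finger_gap: 0.0294
[ 0.55942563 -0.19463404  0.45544485] [-0.07042349 -0.5106486  -2.74496541]
12.607842119903937
```

View pics/s1b.png

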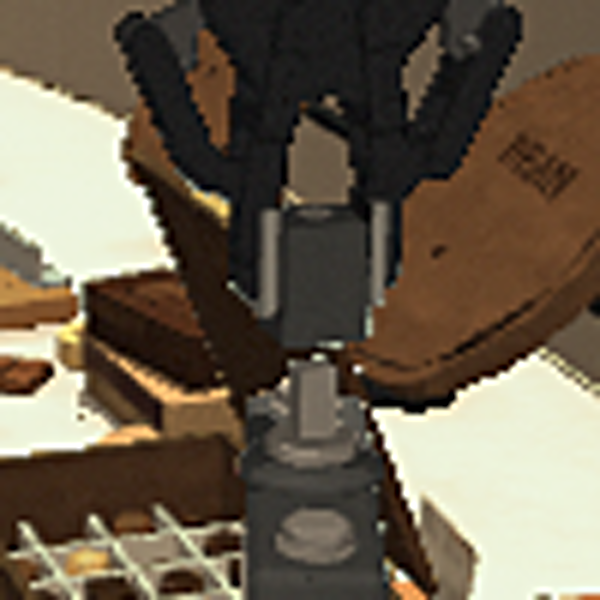

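The side view shows the hub (bottom edge at crop rows 340) right over the square end (crop (312,395)), aligned within about 1 mm. I'll lower gently.

```bash
python3 -m crank '[{"grip":0,"translation":[-0.0005,0.001,0.003],"delta_rot":[0,0,0]},{"grip":0,"translation":[-0.0005,0.001,0.006],"delta_rot":[0,0,0]},{"grip":0,"translation":[-0.0005,0.001,0.008],"delta_rot":[0,0,0]},{"grip":0,"translation":[-0.0005,0.001,0.01],"delta_rot":[0,0,0]},{"grip":0,"translation":[-0.0005,0.001,0.011],"delta_rot":[0,0,0]},{"grip":0,"translation":[-0.0005,0.001,0.012],"delta_rot":[0,0,0]}]'
python3 -m crank '[{"grip":0,"translation":[0,0,0.001],"delta_rot":[0,0,0]},{"grip":0,"translation":[0,0,0.002],"delta_rot":[0,0,0]}]'
```

```text
time: 7.65
eef_pos: [0.5592, -0.1963, 0.4436]
eef_rot: [[0.976, 0.217, 0.0], [0.217, -0.976, 0.0], [0.0, -0.0, -1.0]]
wrist_force: [-0.0, 1.3, -2.6]
finger_gap: 0.0293
time: 7.85
eef_pos: [0.5593, -0.1961, 0.4419]
eef_rot: [[0.976, 0.217, 0.0], [0.217, -0.976, 0.0], [0.0, -0.0, -1.0]]
wrist_force: [-0.5, 2.5, 5.7]
finger_gap: 0.0288
```

```bash
python3 -m crank '[{"grip":0,"translation":[0,-0.0005,0.0005],"delta_rot":[0,0,0]},{"grip":0,"translation":[0,-0.0008,0.001],"delta_rot":[0,0,0]},{"grip":0,"translation":[0,-0.0008,0.001],"delta_rot":[0,0,0]}]'
```

```text
time: 8.15
eef_pos: [0.5592, -0.1954, 0.4409]
eef_rot: [[0.976, 0.217, 0.001], [0.217, -0.976, 0.0], [0.001, -0.0, -1.0]]
wrist_force: [3.9, 2.3, -1.8]
finger_gap: 0.0293
```

```bash
python3 -m crank '[{"grip":0,"translation":[0.0005,-0.0003,0.001],"delta_rot":[0,0,0]},{"grip":0,"translation":[0.0005,-0.0003,0.002],"delta_rot":[0,0,0]},{"grip":0,"translation":[0.0005,-0.0003,0.003],"delta_rot":[0,0,0]}]'; python3 -c "
from station import ctrl;o=ctrl.get_obs();print(o['moment'],o['wrist_force'])"
```

```text
time: 8.45
eef_pos: [0.5595, -0.1951, 0.4375]
eef_rot: [[0.976, 0.217, -0.0], [0.217, -0.976, 0.0], [0.0, -0.0, -1.0]]
wrist_force: [2.5, 1.6, -0.8]
finger_gap: 0.0292
[ 0.26406321 -0.44976902 -0.01110898] [ 2.51212986  1.59042645 -0.8216027 ]
```

It is engaging at this angle with almost no vertical force. I'll keep going down and watch the force.

```bash
python3 -m crank '[{"grip":0,"translation":[0.0004,-0.0003,0.0015],"delta_rot":[0,0,0]},{"grip":0,"translation":[0.0004,-0.0003,0.003],"delta_rot":[0,0,0]},{"grip":0,"translation":[0.0004,-0.0003,0.0045],"delta_rot":[0,0,0]},{"grip":0,"translation":[0.0004,-0.0003,0.006],"delta_rot":[0,0,0]},{"grip":0,"translation":[0.0004,-0.0003,0.0075],"delta_rot":[0,0,0]}]'; python3 -m crank '[{"grip":0,"translation":[0,0,0.0015],"delta_rot":[0,0,0]},{"grip":0,"translation":[0,0,0.003],"delta_rot":[0,0,0]},{"grip":0,"translation":[0,0,0.0045],"delta_rot":[0,0,0]},{"grip":0,"translation":[0,0,0.006],"delta_rot":[0,0,0]},{"grip":0,"translation":[0,0,0.0075],"delta_rot":[0,0,0]}]'
```

```text
time: 8.95
eef_pos: [0.5597, -0.1949, 0.43]
eef_rot: [[0.976, 0.217, -0.0], [0.217, -0.976, -0.0], [-0.0, -0.0, -1.0]]
wrist_force: [0.3, -0.2, -2.2]
finger_gap: 0.0291
time: 9.45
eef_pos: [0.5598, -0.1948, 0.4225]
eef_rot: [[0.976, 0.217, -0.0], [0.217, -0.976, 0.0], [-0.0, -0.0, -1.0]]
wrist_force: [-0.9, -0.2, -3.2]
finger_gap: 0.0296
```

```bash
python3 -m crank '[{"grip":0,"translation":[0,0,0.001],"delta_rot":[0,0,0]},{"grip":0,"translation":[0,0,0.002],"delta_rot":[0,0,0]},{"grip":0,"translation":[0,0,0.003],"delta_rot":[0,0,0]},{"grip":0,"translation":[0,0,0.0035],"delta_rot":[0,0,0]}]'; python3 -m crank '[{"grip":0,"translation":[0,0,0.0005],"delta_rot":[0,0,0]},{"grip":0,"translation":[0,0,0.001],"delta_rot":[0,0,0]},{"grip":0,"translation":[0,0,0.0015],"delta_rot":[0,0,0]}]'
```

```text
time: 9.85
eef_pos: [0.5598, -0.1948, 0.4191]
eef_rot: [[0.976, 0.217, -0.0], [0.217, -0.976, 0.0], [-0.0, -0.0, -1.0]]
wrist_force: [0.5, -0.4, -2.4]
finger_gap: 0.0291
time: 10.15
eef_pos: [0.5598, -0.1948, 0.4181]
eef_rot: [[0.976, 0.217, 0.0], [0.217, -0.976, -0.0], [0.0, 0.0, -1.0]]
wrist_force: [-3.5, 0.5, 9.9]
finger_gap: 0.0294
```

Contact at 0.418, which is the home height expected. I'll release, rise and move over the handle.

```bash
python3 -m crank '[{"grip":0.6,"translation":[0,0,-0.001],"delta_rot":[0,0,0]},{"grip":0.8,"translation":[0,0,-0.001],"delta_rot":[0,0,0]},{"grip":0.8,"translation":[0,0,-0.001],"delta_rot":[0,0,0]},{"grip":0.8,"translation":[0,0,-0.02],"delta_rot":[0,0,0]},{"grip":0.8,"translation":[0,0,-0.06],"delta_rot":[0,0,0]},{"grip":0.8,"translation":[0,0,-0.09],"delta_rot":[0,0,0]},{"grip":0.8,"translation":[0,-0.03,-0.09],"delta_rot":[0,0,0]},{"grip":0.8,"translation":[0,-0.06,-0.09],"delta_rot":[0,0,0]},{"grip":0.8,"translation":[0,-0.06,-0.09],"delta_rot":[0,0,0]}]'
python3 - <<'E'
from h import *
c=snap("wrist","w5");o=ctrl.get_obs();print(o["eef_pos"],o["wrist_force"])
print(proj(c,(.5467,-.1362,.304),True),proj(c,(.5595,-.195,.278),True),proj(c,(.5595,-.195,.236),True))
a=cv2.imread("pics/w5.png");cv2.imwrite("pics/w5b.png",cv2.resize(a[80:380,130:430],(600,600),interpolation=cv2.INTER_CUBIC))
E
```

```text
time: 11.05
eef_pos: [0.5463, -0.1328, 0.5084]
eef_rot: [[0.975, 0.221, 0.001], [0.221, -0.975, 0.001], [0.001, -0.001, -1.0]]
wrist_force: [-0.3, -0.1, 0.6]
finger_gap: 0.0683
[ 0.54661199 -0.13476453  0.50818044] [-0.10187016 -0.7719838   0.18550155]
[281.16012281 244.91160946] [280.70171581 307.72266472] [280.95036369 280.57903826]
```

View pics/w5b.png

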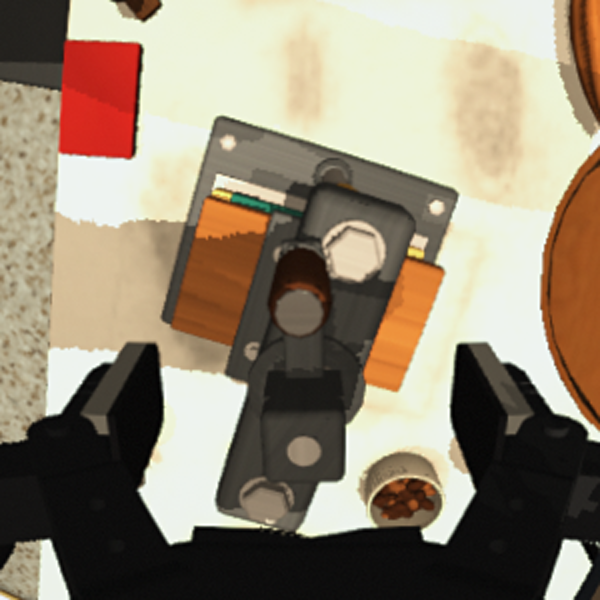

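The crank sits on the screw: hub dot at (282.5,305), handle top at about (279,236). I'll check the handle position against a settled camera.

Run:
```python
from h import *
np.set_printoptions(precision=4,suppress=True)
c=snap("wrist","w6");o=ctrl.get_obs();print(o["eef_pos"])
a=cv2.imread("pics/w6.png").astype(int)
b=cv2.imread("pics/w5.png").astype(int);
t=b[298:312,274:290].astype(np.float32)
sh=cv2.matchTemplate(a.astype(np.float32),t,cv2.TM_SQDIFF);print("hub now",cv2.minMaxLoc(sh)[2],"was (274,298)")
t=b[225:248,264:295].astype(np.float32)
sh=cv2.matchTemplate(a.astype(np.float32),t,cv2.TM_SQDIFF);m=cv2.minMaxLoc(sh)[2];print("handle now",m,"was (264,225)")
hp=(279+m[0]-264,236+m[1]-225)
print(proj(c,(.5467,-.1362,.304),True),proj(c,(.5595,-.195,.278),True))
print(onz(c,hp,.304,True),onz(c,hp,.298,True))
```

```text
[ 0.5467 -0.136   0.5079]
hub now (275, 296) was (274,298)
handle now (264, 228) was (264,225)
[281.6659 241.5052] [281.2806 305.2925]
[ 0.5449 -0.135   0.304 ] [ 0.5453 -0.1373  0.298 ]
```

```bash
python3 -m crank '[{"grip":0.8,"translation":[-0.0015,-0.001,0.03],"delta_rot":[0,0,0]},{"grip":0.8,"translation":[-0.0015,-0.001,0.05],"delta_rot":[0,0,0]},{"grip":0.6,"translation":[-0.0015,-0.001,0.062],"delta_rot":[0,0,0]},{"grip":0.3,"translation":[-0.0015,-0.001,0.062],"delta_rot":[0,0,0]},{"grip":0,"translation":[-0.0015,-0.001,0.062],"delta_rot":[0,0,0]},{"grip":0,"translation":[-0.0015,-0.001,0.062],"delta_rot":[0,0,0]},{"grip":0,"translation":[-0.0015,-0.001,0.062],"delta_rot":[0,0,0]}]' 30
python3 - <<'E'
from h import *
o=ctrl.get_obs();print(o["eef_pos"],o["wrist_force"],o["finger_gap"])
R=np.array(o["eef_rot"]);C=np.array([.5593,-.195])
v=np.array(o["eef_pos"][:2])-C;a0=np.arctan2(v[1],v[0]);print(np.hypot(*v),np.degrees(a0))
E
```

```text
time: 11.85
eef_pos: [0.5451, -0.1358, 0.4463]
eef_rot: [[0.976, 0.217, 0.001], [0.217, -0.976, -0.0], [0.001, 0.001, -1.0]]
wrist_force: [-0.3, -1.0, -0.7]
finger_gap: 0.0189
[ 0.54511468 -0.13581621  0.44625922] [-0.26078191 -1.02650902 -0.74768325] 0.018922587429350105
0.060860036274352346 103.47853543691062
```

Handle gripped (18.9 mm gap). I'll start with a quarter turn.

```bash
python3 -m crank '[{"grip":0,"translation":[0.0155,0.002,0],"delta_rot":[0,0,0]},{"grip":0,"translation":[0.03,0.008,0],"delta_rot":[0,0,0]},{"grip":0,"translation":[0.0424,0.0176,0],"delta_rot":[0,0,0]},{"grip":0,"translation":[0.052,0.03,0],"delta_rot":[0,0,0]},{"grip":0,"translation":[0.058,0.0445,0],"delta_rot":[0,0,0]},{"grip":0,"translation":[0.06,0.06,0],"delta_rot":[0,0,0]}]' 40
cat > st.py <<'E'
from h import *
o=ctrl.get_obs();C=np.array([.5597,-.195]);v=np.array(o["eef_pos"][:2])-C;r=np.hypot(*v);u=v/r;t=np.array([u[1],-u[0]]);f=np.array(o["wrist_force"])
print("r %.4f ang %.1f tang(drag) %.1f radial %.1f z %.1f gap %.4f t %.2f"%(r,np.degrees(np.arctan2(v[1],v[0])),-f[:2]@t,f[:2]@u,f[2],o["finger_gap"],o["time"]),np.round(o["joint_positions"],2))
E
python3 st.py
```

```text
time: 12.45
eef_pos: [0.6178, -0.1793, 0.4474]
eef_rot: [[0.976, 0.22, 0.004], [0.22, -0.976, 0.004], [0.005, -0.003, -1.0]]
wrist_force: [6.8, 11.4, 16.2]
finger_gap: 0.0186
r 0.0602 ang 15.1 tang(drag) 9.2 radial 9.5 z 16.2 gap 0.0186 t 12.45 [ 0.41  0.81 -0.43  1.12  0.32  1.27  0.23]
```

Drag is 9.2 N, as stated for running free. Winding on by half turns.

```bash
python3 -m crank '[{"grip":0,"translation":[-0.002,0.0155,0],"delta_rot":[0,0,0]},{"grip":0,"translation":[-0.008,0.03,0],"delta_rot":[0,0,0]},{"grip":0,"translation":[-0.0176,0.0424,0],"delta_rot":[0,0,0]},{"grip":0,"translation":[-0.03,0.052,0],"delta_rot":[0,0,0]},{"grip":0,"translation":[-0.0445,0.058,0],"delta_rot":[0,0,0]},{"grip":0,"translation":[-0.06,0.06,0],"delta_rot":[0,0,0]},{"grip":0,"translation":[-0.0755,0.058,0],"delta_rot":[0,0,0]},{"grip":0,"translation":[-0.09,0.052,0],"delta_rot":[0,0,0]},{"grip":0,"translation":[-0.1024,0.0424,0],"delta_rot":[0,0,0]},{"grip":0,"translation":[-0.112,0.03,0],"delta_rot":[0,0,0]},{"grip":0,"translation":[-0.118,0.0155,0],"delta_rot":[0,0,0]},{"grip":0,"translation":[-0.12,0,0],"delta_rot":[0,0,0]}]'
python3 st.py
```

```text
time: 13.65
eef_pos: [0.4998, -0.2077, 0.4475]
eef_rot: [[0.976, 0.216, 0.006], [0.216, -0.976, -0.003], [0.006, 0.004, -1.0]]
wrist_force: [16.1, -6.3, 7.5]
finger_gap: 0.0186
r 0.0613 ang -168.0 tang(drag) 9.5 radial -14.5 z 7.5 gap 0.0186 t 13.65 [ 0.58  0.63 -0.46  1.53  0.31  1.04  0.26]
```

```bash
python3 -m crank '[{"grip":0,"translation":[0.0025,-0.0155,0],"delta_rot":[0,0,0]},{"grip":0,"translation":[0.0085,-0.03,-0.0005],"delta_rot":[0,0,0]},{"grip":0,"translation":[0.0181,-0.0424,-0.0005],"delta_rot":[0,0,0]},{"grip":0,"translation":[0.0305,-0.052,-0.0005],"delta_rot":[0,0,0]},{"grip":0,"translation":[0.045,-0.058,-0.0005],"delta_rot":[0,0,0]},{"grip":0,"translation":[0.0605,-0.06,-0.0005],"delta_rot":[0,0,0]},{"grip":0,"translation":[0.076,-0.058,-0.0005],"delta_rot":[0,0,0]},{"grip":0,"translation":[0.0905,-0.052,-0.0005],"delta_rot":[0,0,0]},{"grip":0,"translation":[0.1029,-0.0424,-0.0005],"delta_rot":[0,0,0]},{"grip":0,"translation":[0.1125,-0.03,-0.0005],"delta_rot":[0,0,0]},{"grip":0,"translation":[0.1185,-0.0155,-0.0005],"delta_rot":[0,0,0]},{"grip":0,"translation":[0.1205,0,-0.0005],"delta_rot":[0,0,0]}]'
python3 st.py
```

```text
time: 14.85
eef_pos: [0.6181, -0.1796, 0.4478]
eef_rot: [[0.976, 0.219, 0.003], [0.219, -0.976, 0.003], [0.004, -0.002, -1.0]]
wrist_force: [2.3, 10.1, 12.2]
finger_gap: 0.0185
r 0.0604 ang 14.8 tang(drag) 9.2 radial 4.8 z 12.2 gap 0.0185 t 14.85 [ 0.41  0.81 -0.44  1.12  0.32  1.28  0.22]
```

```bash
python3 -m crank '[{"grip":0,"translation":[-0.002,0.0155,0],"delta_rot":[0,0,0]},{"grip":0,"translation":[-0.008,0.03,0],"delta_rot":[0,0,0]},{"grip":0,"translation":[-0.0176,0.0424,0],"delta_rot":[0,0,0]},{"grip":0,"translation":[-0.03,0.052,0],"delta_rot":[0,0,0]},{"grip":0,"translation":[-0.0445,0.058,0],"delta_rot":[0,0,0]},{"grip":0,"translation":[-0.06,0.06,0],"delta_rot":[0,0,0]},{"grip":0,"translation":[-0.0755,0.058,0],"delta_rot":[0,0,0]},{"grip":0,"translation":[-0.09,0.052,0],"delta_rot":[0,0,0]},{"grip":0,"translation":[-0.1024,0.0424,0],"delta_rot":[0,0,0]},{"grip":0,"translation":[-0.112,0.03,0],"delta_rot":[0,0,0]},{"grip":0,"translation":[-0.118,0.0155,0],"delta_rot":[0,0,0]},{"grip":0,"translation":[-0.12,0,0],"delta_rot":[0,0,0]}]'
python3 st.py
```

```text
time: 16.05
eef_pos: [0.5, -0.2077, 0.4477]
eef_rot: [[0.976, 0.216, 0.005], [0.216, -0.976, -0.003], [0.004, 0.004, -1.0]]
wrist_force: [14.6, -7.3, 3.9]
finger_gap: 0.0184
r 0.0610 ang -168.0 tang(drag) 10.2 radial -12.8 z 3.9 gap 0.0184 t 16.05 [ 0.58  0.63 -0.46  1.53  0.31  1.05  0.25]
```

1.75 turns in and drag is still about 9–10 N. From here, shorter calls.

```bash
python3 -m crank '[{"grip":0,"translation":[0.0025,-0.0155,0],"delta_rot":[0,0,0]},{"grip":0,"translation":[0.0085,-0.03,0],"delta_rot":[0,0,0]},{"grip":0,"translation":[0.0181,-0.0424,0],"delta_rot":[0,0,0]},{"grip":0,"translation":[0.0305,-0.052,0],"delta_rot":[0,0,0]},{"grip":0,"translation":[0.045,-0.058,0],"delta_rot":[0,0,0]},{"grip":0,"translation":[0.0605,-0.06,0],"delta_rot":[0,0,0]}]'
python3 st.py
```

```text
time: 16.65
eef_pos: [0.546, -0.1363, 0.4468]
eef_rot: [[0.976, 0.216, -0.001], [0.216, -0.976, -0.003], [-0.001, 0.003, -1.0]]
wrist_force: [-5.8, -14.0, 4.3]
finger_gap: 0.0185
r 0.0603 ang 103.2 tang(drag) 8.8 radial -12.3 z 4.3 gap 0.0185 t 16.65 [ 0.41  0.67 -0.45  1.45  0.31  1.09  0.12]
```

```bash
python3 -m crank '[{"grip":0,"translation":[0.0104,0.0012,0],"delta_rot":[0,0,0]},{"grip":0,"translation":[0.0205,0.0039,0],"delta_rot":[0,0,0]},{"grip":0,"translation":[0.03,0.0083,0],"delta_rot":[0,0,0]}]' |head -1
python3 st.py;  python3 -m crank '[{"grip":0,"translation":[0.0086,0.006,0],"delta_rot":[0,0,0]},{"grip":0,"translation":[0.016,0.0134,0],"delta_rot":[0,0,0]},{"grip":0,"translation":[0.022,0.022,0],"delta_rot":[0,0,0]}]'|head -1
python3 st.py
```

```text
time: 16.95
r 0.0602 ang 73.4 tang(drag) 9.2 radial -5.2 z 9.3 gap 0.0185 t 16.95 [ 0.39  0.72 -0.44  1.34  0.31  1.16  0.13]
time: 17.25
r 0.0605 ang 43.8 tang(drag) 8.7 radial -2.9 z 13.3 gap 0.0186 t 17.25 [ 0.39  0.77 -0.44  1.21  0.32  1.23  0.17]
```

```bash
python3 -m crank '[{"grip":0,"translation":[0.0044,0.0095,0],"delta_rot":[0,0,0]},{"grip":0,"translation":[0.0071,0.0196,0],"delta_rot":[0,0,0]},{"grip":0,"translation":[0.008,0.03,0],"delta_rot":[0,0,0]}]' |head -1
python3 st.py;  python3 -m crank '[{"grip":0,"translation":[-0.0009,0.0104,0],"delta_rot":[0,0,0]},{"grip":0,"translation":[-0.0036,0.0205,0],"delta_rot":[0,0,0]},{"grip":0,"translation":[-0.008,0.03,0],"delta_rot":[0,0,0]}]'|head -1
python3 st.py
```

```text
time: 17.55
r 0.0605 ang 14.9 tang(drag) 13.4 radial 3.7 z 11.9 gap 0.0187 t 17.55 [ 0.41  0.81 -0.44  1.12  0.32  1.28  0.22]
time: 17.85
r 0.0604 ang -14.6 tang(drag) 15.2 radial 17.1 z 7.0 gap 0.0186 t 17.85 [ 0.45  0.83 -0.44  1.07  0.33  1.3   0.27]
```

The drag stepped from 8.7 to 13.4 N between 44° and 15°, so the bite is at about 35–40°. A quarter turn past that ends near −52°.

```bash
python3 -m crank '[{"grip":0,"translation":[-0.0070,0.0104,0],"delta_rot":[0,0,0]},{"grip":0,"translation":[-0.0163,0.0188,0],"delta_rot":[0,0,0]},{"grip":0,"translation":[-0.0272,0.0251,0],"delta_rot":[0,0,0]}]' |head -1
python3 st.py;  python3 -m crank '[{"grip":0,"translation":[0,0,0],"delta_rot":[0,0,0]},{"grip":0,"translation":[0,0,0],"delta_rot":[0,0,0]}]'|head -1
python3 st.py
```

```text
time: 18.15
r 0.0607 ang -52.0 tang(drag) 14.8 radial 20.1 z 8.4 gap 0.0186 t 18.15 [ 0.52  0.81 -0.44  1.12  0.33  1.27  0.32]
time: 18.35
r 0.0609 ang -53.0 tang(drag) 8.9 radial 18.9 z 9.6 gap 0.0185 t 18.35 [ 0.52  0.81 -0.44  1.12  0.33  1.27  0.32]
```

Drag of 14.8 N matches the 14.6 N expected for bite plus a quarter turn. Releasing and rising.

```bash
python3 -m crank '[{"grip":0.2,"translation":[0,0,0],"delta_rot":[0,0,0]},{"grip":0.5,"translation":[0,0,0],"delta_rot":[0,0,0]},{"grip":0.6,"translation":[0,0,0],"delta_rot":[0,0,0]},{"grip":0.6,"translation":[0,0,-0.01],"delta_rot":[0,0,0]},{"grip":0.6,"translation":[0,0,-0.04],"delta_rot":[0,0,0]},{"grip":0.6,"translation":[0,0,-0.08],"delta_rot":[0,0,0]},{"grip":0.6,"translation":[-0.03,0,-0.11],"delta_rot":[0,0,0]},{"grip":0.6,"translation":[-0.07,0,-0.11],"delta_rot":[0,0,0]},{"grip":0.6,"translation":[-0.11,0,-0.11],"delta_rot":[0,0,0]},{"grip":0.6,"translation":[-0.13,0,-0.11],"delta_rot":[0,0,0]},{"grip":0.6,"translation":[-0.13,0,-0.11],"delta_rot":[0,0,0]},{"grip":0.6,"translation":[-0.13,0,-0.11],"delta_rot":[0,0,0]}]'
python3 - <<'E'
from h import *
c=snap("side","s2");d=snap("scene","sc2")
h=np.array([.5597,-.195,.278]);print("side exp hub top",proj(c,h),"handle",proj(c,(.5597+.06*np.cos(-.92),-.195+.06*np.sin(-.92),.304)))
print("scene hub",proj(d,h))
a=cv2.imread("pics/s2.png");b=cv2.imread("pics/sc2.png")
f=lambda im,x,y,w,hh,W,H:cv2.resize(im[y:y+hh,x:x+w],(W,H),interpolation=cv2.INTER_CUBIC)
cv2.imwrite("pics/e.png",np.hstack([f(a,220,175,200,200,400,400) if 0 else f(a,230,180,150,200,400,533),f(b,260,100,120,160,400,533)]))
E
```

```text
time: 19.55
eef_pos: [0.4684, -0.2708, 0.557]
eef_rot: [[0.976, 0.217, 0.001], [0.217, -0.976, -0.0], [0.001, 0.0, -1.0]]
wrist_force: [0.6, 0.5, 0.2]
finger_gap: 0.0512
side exp hub top [322.11652334 193.2555108 ] handle [344.37629604 187.93467852]
scene hub [307.44088742 122.80794726]
```

View pics/e.png

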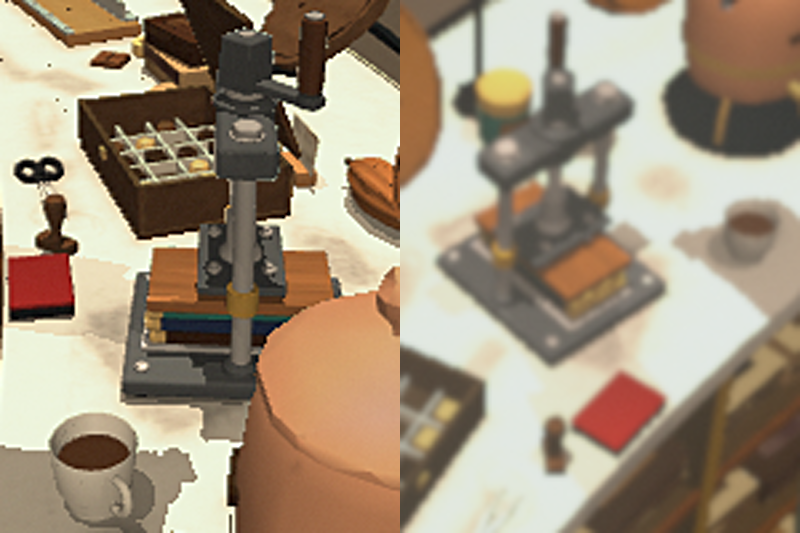

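The final view shows the board down on the bars and the hub top at (322,193), exactly where a home hub should be. The handle is where I left it, and the cup and stamp are still standing. Handing in.

```bash
python3 -c "
from station import ctrl;print(ctrl.job_done())"
```

```text
the job is handed in; nothing more can be done
None
```

The crank is fully home on the press screw and wound clockwise to the bite plus about a quarter turn. I then let go and handed the job in at about 20 s on the robot's clock.

- **Fit:** I set the hub to the square's angle as measured in the wrist image (12.6°). It met the tip with about 8 N, slid in after a shift of under 1 mm, and seated with about 12 N at the home height.
- **Winding:** Running free, the handle took about 9 N. The drag stepped up to 13.4 N a little after 2.2 turns, and I stopped about a quarter turn past that at 14.8 N, against about 14.6 N expected. The bite is only known to within one 30° step, so the extra turn could be anywhere from about 68° to 97°.
- **Last look:** The hub top is within a pixel of where a home hub should appear. The board is down on the bars, the cup and stamp are standing, and the robot is clear. The handle showed 2–3 pixels (a few degrees) off its expected place.
- **Disagreement:** While winding, the hand felt up to about 20 N sideways and 16 N vertically, because my estimate of the screw axis was slightly off (about half a millimetre sideways). I trimmed it partly on the way; these forces stayed well under the limits.

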